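# Set the pointing gauge over the chalk line and touch the pin to the stone

### The arm

A 6-joint arm with a two-finger parallel gripper is mounted at the origin on the work surface. World frame = base frame: x ahead of the robot, y to its left, z up, the work surface at z = 0. Lengths are in mm, angles in rad, forces in N, time in s.
With the tool pointing down it reaches from about 250 to 800 mm from the base axis. Payload 3.9 kg.
Tool frame: the origin (TCP) lies between the finger pads; the fingertips stand manip.nose_length ahead of it and the grasp point (between the pads) lies 3 mm ahead of it (manip.nose_length is the distance from the TCP to the fingertips, in mm); z points along the fingers, y is the line along which they close (so a half turn about z gives the same grasp; the last joint's range is limited). The gripper opens to 85 mm and grips with 20 to 120 N. Pads are 22 mm wide; open, the fingers measure 114 mm over their backs; the gripper's body (76 mm by 85 mm) begins 54 mm behind the grasp point. The pads swing forward as they close: fully open they stand 13 mm farther back than shut.
Start: joints at [-1.169, 0.26, -0.138, 1.173, 0, 1.571], TCP at [205.309, -483.18, 253.304] pointing down, gripper open.
Joint ranges: [-2.78, 2.78], [-0.83, 1.72], [-1.28, 1.37], [-1.9, 2.12], [-1.57, 1.48], [-3.14, 3.14]. Speed limits (rad/s): [2.57, 2.57, 3.14, 3.14, 3.14, 3.14].

### API

Orientations are given as a unit quaternion [x, y, z, w].
In Python, from plant import manip gives the robot as it stands.
- The arm moves only by the tool apply_moves, never from a script. Its argument "deltas" is a list of rows, each a list of 3 entries, a list of its own where there are three numbers: the shift along the tool's x, y, z in m, then the turn, a rotation vector about the tool's x, y, z in rad, then the opening, from 0 (shut) to 1 (fully open). In form: [[[x, y, z], [ax, ay, az], gripper], ...]. A call has exactly 10 rows; each row shifts and turns the commanded pose from where the row before left it, along the tool's axes as they then stand; what a row does not reach is not made up. A row lasts 1/12 s, in which the tool goes at most 41.7 mm and 7.16 degrees, less where a joint would pass 70% of its speed; a pose out of reach is approached as far as the arm can. A call is refused whole if a number of a shift passes 0.0417 or a number of a turn 0.125, either way. A call with a gripper value outside its range is refused whole. The fingers move at their own pace and stop on an object; "squeeze" is the grip in N (left out, the last holds). Time passes only in rows, so rows that do not move let the fingers close, or fill a call up. It gives the time, the measured TCP pose, the force, the opening and the grip force at its end, in the units of the state.
- manip.get_state(): the state, without advancing time (a new reading comes with each control period).
- manip.get_image(name): name is "scene" or "top" or "wrist"; returns a dict with "image" (480x640x3 uint8, red, green, blue), "fx", "fy", "cx", "cy" (pixels), "R" (3x3) and "t" (3): a world point X has camera coordinates R X + t. Camera axes: x right, y down, z forward; pixel columns grow to the right and rows downward; lengths in mm; the calibration is good to about 2 mm. A picture is of the moment at which its call begins. There is no depth.
- manip.close_job(): hands the job in; it is judged then, once.
The state is a dict: "t": time; "q": joint angles; "dq": joint speeds; "effort": joint torques, N m; "eef_pos": TCP position; "tcp_rot": TCP orientation; "force": force on the tool from outside, world axes, zero at the start; "wrist_torque": the same for the moment, N m; "finger_gap": finger opening in mm; "grip_force": force on a finger pad.
Only numpy, scipy, OpenCV 4.12 (cv2) and the standard library are available. Lean on these libraries where they do the work, as an engineer would, in place of code of your own. Each camera call takes 0.05 s, during which the arm holds its last target. There are 200 camera calls.

### The job

On the carving bench a pointing gauge spans two grey slabs, a carved model and a plain blank. Push the gauge's sliding head along its bar until the depth pin stands over the long chalk line drawn right across the blank, stop there, and then press the pin's knob down until its tip rests on the stone, so that the carver can read how much must come off. Keep the pin up while the head slides so that it scratches neither slab, and leave the slabs and the other tools where they lie.

Things in the scene. Friction and masses are not known exactly. Their poses are not given: they have to be found in the camera images.
- gauge: Pointing gauge, fixed to the bench: flat steel bar 600 mm long, 12 thick, 30 tall (100 to 130 mm above the bench), on two dark steel stands (70 x 60 mm feet, 32 mm wide posts 134 tall) centred 290 mm either side of the middle. Origin on the bench under the bar's middle; y along the bar, x level, away from the robot, to the side where the slabs lie; z up.
- head (a joint): Position of the sliding head along the gauge's y, m, 0 at the bar's middle, range -0.225 to 0.225. Aluminium sleeve round the bar: 40 mm across it, 50 along it, 87 to 143 mm above the bench; a slack brass clamp screw on its robot side. Slides against about 5 N of friction, stays where left. From the sleeve an arm reaches to gauge +x and carries the pin.
- head_arm (a point): Middle of the head's arm, 50 mm from the bar's centre and 50 mm from the pin's axis, 115 mm above the bench; axes as the gauge's. The arm is 20 mm wide (gauge y), 30 tall (100 to 130 mm above the bench), its upright sides free for 60 mm between sleeve and round boss: push the head here from either side. Boss: 30 mm across, 100 to 120 mm above the bench.
- pin (a joint): How far the upright depth pin is pressed down, m: 0 fully up, range 0 to 0.028, starts within 0 to 0.005. Steel, 8 mm thick, tapering to a tip 5 mm across. Moves against about 3 N of friction, stays where left; reaches the blank's top at about 0.024.
- pin_tip (a point): Centre of the pin's lower end, 60 mm above the bench when the pin is fully up.
- pin_top (a point): Centre of the top of the pin's round knurled knob (24 mm across, 12 mm tall), 102 mm straight above the tip; 162 mm above the bench when the pin is fully up. Press here, straight down.
- blank: The plain blank slab of grey stone, 160 (x) x 150 (y) x 36 mm, 2.4 kg, lying loose on the bench at the left or at the right under the pin's path; flat top 36 mm above the bench. Origin under its centre.
- line (a point): Middle of the long white chalk line on the blank's top (36 mm above the bench), 20 mm to +y of the slab's middle. The line runs along this point's x right across the slab, 158 mm long and 4 mm wide; y is square to it. The other chalk marks are ticks only 18 mm long, at the slab's far edge.
- model: The finished model slab, same stone and size as the blank, with a carved border, a round rosette and corner scrolls rising up to 5 mm (41 mm above the bench); lies on the other side. Origin under its centre.
- chisel: Bystander: flat chisel, 200 mm long, lying on the bench at the near side of the gauge's bar, square wooden handle; origin at mid length on its underside, x along the tool.
- gouge: Bystander: narrow chisel, 180 mm long, lying beyond the slabs at the right; origin as the chisel.
- pencil: Bystander: flat carpenter's pencil, 150 x 13 x 8 mm, lying between the two slabs; origin under its centre, x along it.
- rubbing_stone: Bystander: small terracotta-brown block, 90 x 36 x 24 mm, beyond the slabs at the left; origin under its centre.
- mallet: Bystander: round wooden mallet standing on its head, 94 mm wide, 205 mm tall; origin under its centre.
- flask: Bystander: steel vacuum flask with a cup lid, 80 mm wide, 235 mm tall, small black handle; origin under its centre.
- brush: Bystander: dusting brush lying beyond the slabs, about 20 cm; origin on its underside.
Not all that is in view belongs to the job. What is shaped like the blank but green is not meant.

How it is judged (in metres and radians):
On the way, in this order (a step that is already met when the one before it is completed fails the run):
1. the head has stopped with the raised pin over the long line (within 4 mm) (y of pin_tip in the frame of line between -0.004 and 0.004 m and z of pin_tip in the frame of line above 0.01 m and velocity of joint head between -0.01 and 0.01 m/s), for 0.3 s.
2. the pin has been pressed down on to the stone at the line (y of pin_tip in the frame of line between -0.004 and 0.004 m and z of pin_tip in the frame of line below 0.002 m), for 0.2 s.
At the end, for the whole second after the job is handed in: The pin's tip is within 4 mm of the long line's centre, measured square to the line, and rests on the blank (less than 2 mm above its top); head and pin are at rest and released (all of step 2 and x of pin_tip in the frame of line between -0.079 and 0.079 m and velocity of joint head between -0.005 and 0.005 m/s and velocity of joint pin between -0.005 and 0.005 m/s); the robot touches nothing.
It fails at once if the pin's tip comes down to the stone (below 44 mm over the bench) more than 7 mm away from the line (height (world z) of pin_tip below 0.044 m and not (y of pin_tip in the frame of line between -0.007 and 0.007 m)).
It fails at once if a slab is shifted by more than 5 mm (distance of any of blank, model from where it was at the start of the episode above 0.005 m).
It fails at once if another tool is moved by more than 25 mm (distance of any of chisel, gouge, pencil, rubbing_stone, mallet, flask, brush from where it was at the start of the episode above 0.025 m).
It also fails if it takes over 42 s, if anything falls off the work surface, if the arm or the gripper's body presses on something with over 40 N, if the wrist force passes 120 N, or if a joint passes its speed limit or range.

## Working session

There is one attempt and no reset: what is moved stays moved. The work goes in short steps, Python scripts to look and compute and a tool call to move; the robot and the scene stay as the last step left them, time stands still between calls to the robot, and variables do not carry over. Pictures are saved under pics/ and viewed, at most 10 in all, crops included, and the job is handed in when it is done.

Besides the shell and the picture viewer there is one more tool, called after "Emit:" by a JSON object that holds its "method" and its "body". apply_moves: Moves the arm, as the interface text tells. Its arguments: {"type":"object","properties":{"deltas":{"type":"array"},"squeeze":{"type":"number"}},"required":["deltas"]}

```bash
mkdir -p pics
cat > h.py <<'E'
import numpy as np, cv2, json
from plant import manip
def snap(name,tag):
    d=manip.get_image(name); cv2.imwrite(f'pics/{tag}.png',np.array(d['image'])[:,:,::-1])
    np.savez(f'pics/{tag}.npz',**{k:np.array(v) for k,v in d.items()}); return d
def load(tag): return np.load(f'pics/{tag}.npz')
def ray(d,u,v):
    R=d['R'];c=-R.T@d['t'];r=R.T@np.array([(u-d['cx'])/d['fx'],(v-d['cy'])/d['fy'],1]);return c,r
def atz(d,u,v,z):
    c,r=ray(d,u,v);return c+r*(z-c[2])/r[2]
def tri(*obs):
    A=np.zeros((3,3));b=np.zeros(3)
    for d,u,v in obs:
        c,r=ray(d,u,v);r=r/np.linalg.norm(r);P=np.eye(3)-np.outer(r,r);A+=P;b+=P@c
    return np.linalg.solve(A,b)
def proj(d,X):
    p=d['R']@np.array(X)+d['t'];return d['fx']*p[0]/p[2]+d['cx'],d['fy']*p[1]/p[2]+d['cy']
E
python3 - <<'E'
from h import *
for n in('top','scene'):
    d=snap(n,n+'0');print(n,-np.array(d['R']).T@d['t'],d['fx'])
print(manip.get_state(),manip.nose_length)
E
```

```text
top [ 359.58574098  -19.38862988 1502.82225149] 564.4655414997952
scene [1276.18790166  263.87256083 1081.60467407] 570.9383477524392
{'t': 0.1, 'q': array([-1.16899895e+00,  2.60591433e-01, -1.39215292e-01,  1.17268938e+00,
       -2.58351538e-07,  1.57078045e+00]), 'dq': array([ 1.31126181e-04, -5.75764440e-04,  3.06312292e-03,  7.27452313e-04,
       -6.43910623e-05, -1.56880504e-03]), 'effort': array([-1.37311099e-04, -4.06509447e+01,  2.54527134e+01,  1.01208329e-02,
       -3.83515248e-05,  3.93796441e-06]), 'eef_pos': array([ 205.09555485, -482.6762095 ,  252.5715695 ]), 'tcp_rot': array([ 9.79885702e-01,  1.99557733e-01, -1.69715405e-04, -8.32771618e-04]), 'force': array([-0.60773131, -0.81281325, -1.06279081]), 'wrist_torque': array([-0.02712874, -0.04033407,  0.0150895 ]), 'grip_force': 0.0, 'finger_gap': 85.35400292408289} 22.0
```

View pics/top0.png

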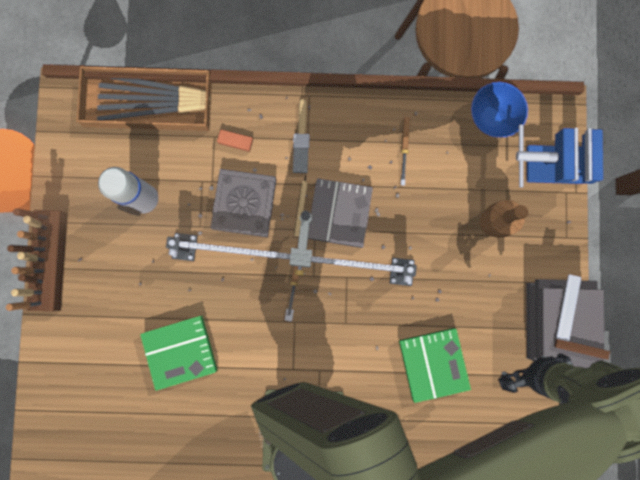

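View pics/scene0.png

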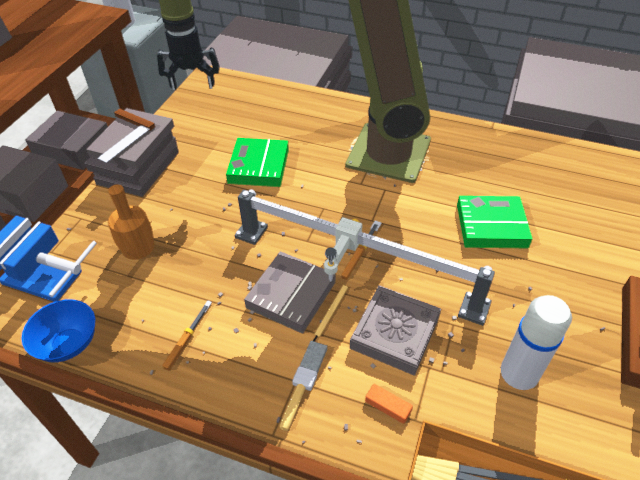

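The top view shows the blank at about (342,212), with its long line at about (333,212) and short ticks along the far edge. The model, with its rosette, is at (245,202). The head is at (301,257) with the pin near (306,216). The green slabs at (180,352) and (435,365) are decoys. I'll confirm this with an enlarged crop of both views.

Run:
```python
from h import *
a=cv2.imread('pics/top0.png')[160:290,160:430];b=cv2.imread('pics/scene0.png')[180:380,220:510]
a=cv2.resize(a,(620,299),interpolation=3);b=cv2.resize(b,(435,300),interpolation=3)
a=cv2.resize(cv2.imread('pics/top0.png')[165:285,265:385],(400,400),interpolation=3)
b=cv2.resize(cv2.imread('pics/scene0.png')[210:340,235:365],(400,400),interpolation=3)
cv2.imwrite('pics/crop0.png',np.hstack([a,b]))
d=load('top0')
for n,u,v,z in[('blankTL',318,180,36),('postL',181,243,134),('postR',402,268,134),('head',301,257,143),('pin',306,216,165),('line',333,212,36),('lineT',339,183,36),('lineB',327,242,36),('chisel',290,315,0)]:print(n,atz(d,u,v,z).round(1))
```

```text
blankTL [651. -20.  36.]
postL [466.4 307.8 134. ]
postR [ 421.4 -230.2  134. ]
head [440.4  15.5 143. ]
pin [537.4   6.1 165. ]
line [567.3 -61.8  36. ]
lineT [644.7 -75.5  36. ]
lineB [487.9 -48.3  36. ]
chisel [294.7  43.4   0. ]
```

View pics/crop0.png

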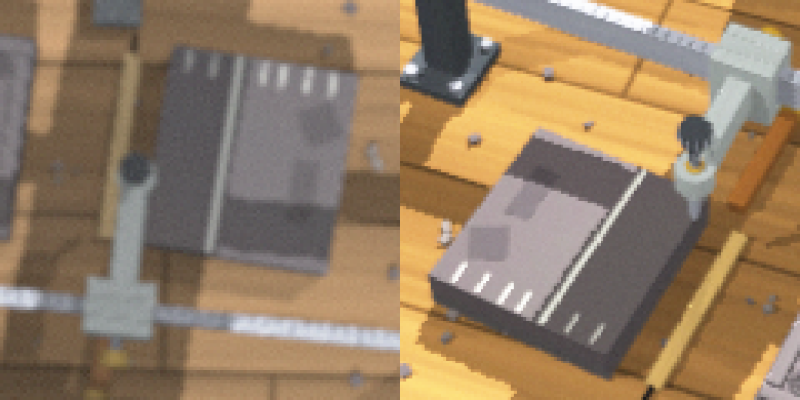

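The crops confirm that the grey blank under the pin's path is the right slab. It has one line running right across, while the other marks are short ticks at the far edge. The pin stands to the +y side of the line, so the head has to go toward -y. I'll bring the wrist camera over it next.

Emit:
{"method": "apply_moves", "body": {"deltas": [[[0.031, -0.0227, -0.0055], [0, 0, 0], 1], [[0.031, -0.0227, -0.0055], [0, 0, 0], 1], [[0.031, -0.0227, -0.0055], [0, 0, 0], 1], [[0.031, -0.0227, -0.0055], [0, 0, 0], 1], [[0.031, -0.0227, -0.0055], [0, 0, 0], 1], [[0.031, -0.0227, -0.0055], [0, 0, 0], 1], [[0.031, -0.0227, -0.0055], [0, 0, 0], 1], [[0.031, -0.0227, -0.0055], [0, 0, 0], 1], [[0.031, -0.0227, -0.0055], [0, 0, 0], 1], [[0.031, -0.0227, -0.0055], [0, 0, 0], 1]]}}

```text
t: 0.93
eef_pos: [402.1, -151.2, 308.4]
tcp_rot: [0.98, 0.199, -0.0, -0.0]
force: [0.5, 0.1, -0.2]
finger_gap: 85.4
grip_force: 0.0
```

Emit:
{"method": "apply_moves", "body": {"deltas": [[[0.031, -0.0227, -0.0055], [0, 0, 0], 1], [[0.031, -0.0227, -0.0055], [0, 0, 0], 1], [[0.031, -0.0227, -0.0055], [0, 0, 0], 1], [[0.031, -0.0227, -0.0055], [0, 0, 0], 1], [[0, 0, 0], [0, 0, 0.081], 1], [[0, 0, 0], [0, 0, 0.081], 1], [[0, 0, 0], [0, 0, 0.081], 1], [[0, 0, 0], [0, 0, 0.081], 1], [[0, 0, 0], [0, 0, 0.081], 1], [[0, 0, 0], [0, 0, 0.081], 1]]}}

```text
t: 1.77
eef_pos: [479.6, -30.2, 329.8]
tcp_rot: [0.999, -0.035, -0.0, -0.005]
force: [-0.2, 0.2, 0.1]
finger_gap: 85.3
grip_force: 0.0
```

Run:
```python
from h import *
d=snap('wrist','w1');print(-np.array(d['R']).T@d['t'],d['fx'],d['R'])
s=manip.get_state();print(s['eef_pos'],s['tcp_rot'],s['t'])
snap('top','top1')
```

```text
[559.628287   -37.05274437 450.3563252 ] 380.9654589833103 [[-0.06830097 -0.99760146 -0.01123884]
 [-0.94679182  0.0612627   0.31596223]
 [-0.31451586  0.03222137 -0.9487052 ]]
[479.35500656 -32.6678264  329.81011012] [ 9.99368805e-01 -3.53078404e-02 -4.44141380e-04 -3.89239818e-03] 1.8167
```

View pics/w1.png

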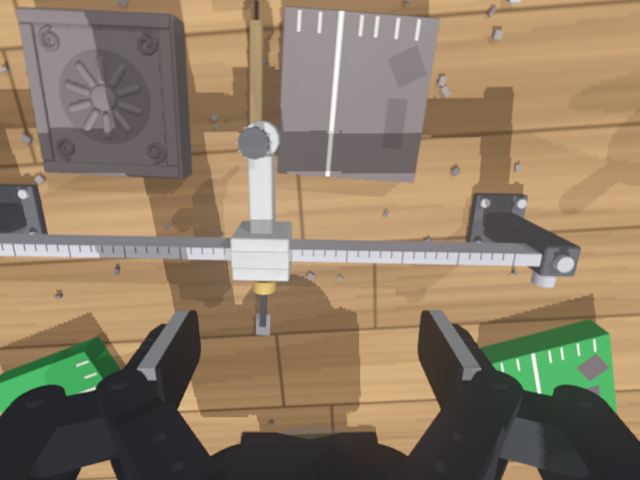

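The wrist view shows the line from about (341,12) to (328,176), the knob at about (251,142) and the bar running across at v≈250. I'll take a second, shifted view to triangulate.

Emit:
{"method": "apply_moves", "body": {"deltas": [[[0, 0.015, 0], [0, 0, 0], 0.6], [[0, 0.015, 0], [0, 0, 0], 0.6], [[0, 0.015, 0], [0, 0, 0], 0.6], [[0, 0.015, 0], [0, 0, 0], 0.6], [[0, 0.01, 0], [0, 0, 0], 0.6], [[0, 0, 0], [0, 0, 0], 0.6], [[0, 0, 0], [0, 0, 0], 0.6], [[0, 0, 0], [0, 0, 0], 0.6], [[0, 0, 0], [0, 0, 0], 0.6], [[0, 0, 0], [0, 0, 0], 0.6]]}}

```text
t: 2.7
eef_pos: [474.9, -100.7, 329.7]
tcp_rot: [0.999, -0.035, 0.0, -0.005]
force: [-0.3, 0.0, 0.4]
finger_gap: 51.5
grip_force: 0.0
```

Run:
```python
from h import *
d=snap('wrist','w2');s=manip.get_state();print(s['eef_pos'],s['tcp_rot'])
a=cv2.imread('pics/w1.png')[110:300,220:360];b=cv2.imread('pics/w2.png')[110:300,150:290]
cv2.imwrite('pics/c2.png',cv2.resize(np.hstack([a,b]),None,fx=2.8,fy=2.8,interpolation=2))
for t in('w1','w2'):
    d=load(t);g=cv2.imread(f'pics/{t}.png').min(2).astype(int)
    P=[];
    for v in range(15,172,3):
        lo,hi=((300,360) if t=='w1' else (225,300))
        r=g[v,lo:hi]; bg=np.median(r); w=np.clip(r-bg-60,0,None)
        if w.sum()>50:
            u=lo+(w*np.arange(hi-lo)).sum()/w.sum(); 
            if v>45:P.append((u,v))
    P=np.array(P);k=np.polyfit(P[:,1],P[:,0],1);res=P[:,0]-np.polyval(k,P[:,1]);print(t,len(P),k,res.std(),atz(d,np.polyval(k,50),50,36).round(1),atz(d,np.polyval(k,170),170,36).round(1))
```

```text
[ 474.82881688 -100.74933889  329.68591844] [ 9.99392008e-01 -3.45733869e-02  9.55571718e-05 -4.50394246e-03]
w1 42 [-8.57082999e-02  3.42126141e+02] 0.05553908601519841 [614.8 -64.9  36. ] [498.2 -48.6  36. ]
w2 42 [-2.86771122e-02  2.66288555e+02] 0.11853911039573946 [615.5 -63.9  36. ] [498.6 -47.9  36. ]
```

View pics/c2.png

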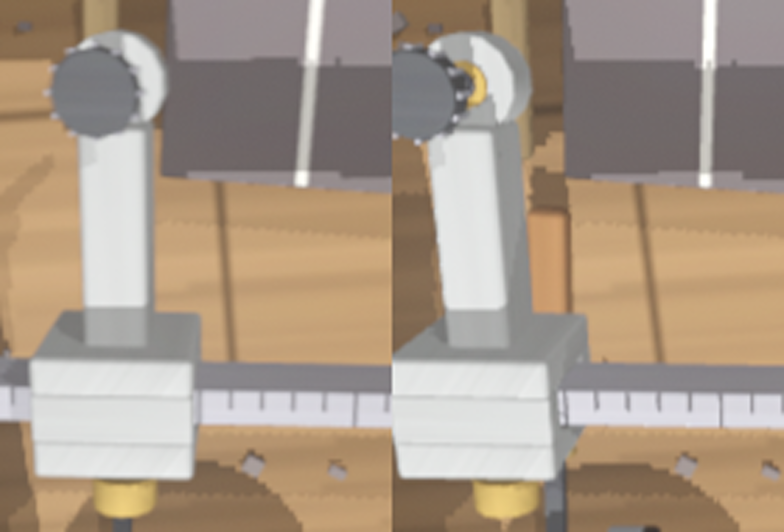

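Run:
```python
from h import *
a,b=load('w1'),load('w2')
print('knob',tri((a,253.9,142.9),(b,159.3,142.9)),atz(a,253.9,142.9,160),atz(b,159.3,142.9,160))
print('sleeve',tri((a,260.7,259.6),(b,179.6,259)),atz(a,260.7,259.6,143),atz(b,179.6,259,143))
# bar near edge of top face: bright->dark going down, per column
for t,rng in(('w1',list(range(60,225,6))+list(range(300,450,6))),('w2',list(range(20,130,6))+list(range(215,380,6)))):
    d=load(t);g=cv2.GaussianBlur(cv2.imread(f'pics/{t}.png'),(3,3),0)[:,:,0].astype(int) # blue: bar bright, wood dark
    P=[]
    for u in rng:
        c=np.diff(g[225:290,u]);v=225+c.argmin()+.5+.5;P.append(atz(d,u+.5,v,130))
    P=np.array(P);k=np.polyfit(P[:,1],P[:,0],1)
    for _ in range(3):
        r=P[:,0]-np.polyval(k,P[:,1]);m=abs(r)<2;k=np.polyfit(P[m,1],P[m,0],1)
    print(t,'bar near edge dx/dy',k,m.sum(),len(P),r[m].std())
```

```text
knob [540.28162189   8.53231998 159.03275029] [540.21168924   8.39227454 160.        ] [540.46380998   8.13350463 160.        ]
sleeve [440.64476682  16.46342129 142.21574762] [440.61011149  16.37045971 143.        ] [441.27069042  16.07817782 143.        ]
w1 bar near edge dx/dy [8.57781152e-02 4.32628217e+02] 53 53 0.36202254347877827
w2 bar near edge dx/dy [8.39494031e-02 4.32498065e+02] 47 47 0.36439167723508703
```

The measurements agree with the text: sleeve z≈142, knob top z≈159, line at z=36 the same in both views, and the pin about 100 mm from the bar. The head needs to travel about -61.6 mm along the bar. I'll straddle the arm with the fingers half open.

Emit:
{"method": "apply_moves", "body": {"deltas": [[[0.0008, -0.0284, 0], [0, 0, 0], 0.6], [[0.0008, -0.0284, 0], [0, 0, 0], 0.6], [[0.0008, -0.0284, 0], [0, 0, 0], 0.6], [[0.0008, -0.0284, 0], [0, 0, 0], 0.6], [[0, 0, 0], [0, 0, 0.0156], 0.6], [[0, 0, 0.03], [0, 0, 0], 0.6], [[0, 0, 0.03], [0, 0, 0], 0.6], [[0, 0, 0.03], [0, 0, 0], 0.6], [[0, 0, 0.03], [0, 0, 0], 0.6], [[0, 0, 0], [0, 0, 0], 0.6]]}}

```text
t: 3.58
eef_pos: [479.9, -13.9, 205.6]
tcp_rot: [1.0, -0.024, -0.005, -0.016]
force: [-1.6, -0.2, -0.1]
finger_gap: 51.2
grip_force: 0.0
```

Run:
```python
from h import *
s=manip.get_state();print(s['eef_pos'],s['tcp_rot'],s['finger_gap'])
```

```text
[479.90985786 -13.87037819 205.55926244] [ 0.99955773 -0.02420038 -0.0054511  -0.01640031] 51.15073722115659
```

Emit:
{"method": "apply_moves", "body": {"deltas": [[[0, 0, 0], [0, 0, 0], 0.6], [[0, 0, 0], [0, 0, 0], 0.6], [[0, 0, 0], [0, 0, 0], 0.6], [[0, 0, 0], [0, 0, 0], 0.6], [[0, 0, 0], [0, 0, 0], 0.6], [[0, 0, 0], [0, 0, 0], 0.6], [[0, 0, 0], [0, 0, 0], 0.6], [[0, 0, 0], [0, 0, 0], 0.6], [[0, 0, 0], [0, 0, 0], 0.6], [[0, 0, 0], [0, 0, 0], 0.6]]}}

```text
t: 4.42
eef_pos: [484.3, -13.3, 210.9]
tcp_rot: [1.0, -0.023, 0.0, -0.017]
force: [0.0, 0.0, -0.5]
finger_gap: 51.4
grip_force: 0.0
```

Run:
```python
from h import *
from scipy.spatial.transform import Rotation as Ro
s=manip.get_state();print(s['eef_pos'],s['tcp_rot'],s['q'],s['dq'],Ro.from_quat(s['tcp_rot']).as_matrix().round(4))
```

```text
[484.34561278 -13.3188538  210.93570252] [ 9.99589269e-01 -2.34194055e-02  2.55254340e-05 -1.65173992e-02] [-0.04782975  0.21498261 -0.31360057  1.04296856  0.03302771  3.14059991] [-0.00095229  0.00263822  0.00042931  0.00073179  0.00064431 -0.00032525] [[ 9.989e-01 -4.680e-02  8.000e-04]
 [-4.680e-02 -9.984e-01  3.300e-02]
 [-7.000e-04 -3.300e-02 -9.995e-01]]
```

Joint 6 is at its limit (3.14), which blocked the move. I'll turn the tool half round, since the grasp is the same that way.

Emit:
{"method": "apply_moves", "body": {"deltas": [[[0, 0, 0], [0, 0, -0.12], 0.6], [[0, 0, 0], [0, 0, -0.12], 0.6], [[0, 0, 0], [0, 0, -0.12], 0.6], [[0, 0, 0], [0, 0, -0.12], 0.6], [[0, 0, 0], [0, 0, -0.12], 0.6], [[0, 0, 0], [0, 0, -0.12], 0.6], [[0, 0, 0], [0, 0, -0.12], 0.6], [[0, 0, 0], [0, 0, -0.12], 0.6], [[0, 0, 0], [0, 0, -0.12], 0.6], [[0, 0, 0], [0, 0, -0.12], 0.6]]}}

```text
t: 5.25
eef_pos: [484.3, -13.3, 210.9]
tcp_rot: [0.837, 0.548, 0.009, -0.014]
force: [-0.6, -0.5, -0.1]
finger_gap: 51.1
grip_force: 0.0
```

Emit:
{"method": "apply_moves", "body": {"deltas": [[[0, 0, 0], [0, 0, -0.12], 0.6], [[0, 0, 0], [0, 0, -0.12], 0.6], [[0, 0, 0], [0, 0, -0.12], 0.6], [[0, 0, 0], [0, 0, -0.12], 0.6], [[0, 0, 0], [0, 0, -0.12], 0.6], [[0, 0, 0], [0, 0, -0.12], 0.6], [[0, 0, 0], [0, 0, -0.12], 0.6], [[0, 0, 0], [0, 0, -0.12], 0.6], [[0, 0, 0], [0, 0, -0.12], 0.6], [[0, 0, 0], [0, 0, -0.12], 0.6]]}}

```text
t: 6.08
eef_pos: [484.3, -13.3, 210.8]
tcp_rot: [0.381, 0.924, 0.015, -0.006]
force: [0.2, -0.2, -0.1]
finger_gap: 51.0
grip_force: 0.0
```

Emit:
{"method": "apply_moves", "body": {"deltas": [[[0, 0, 0], [0, 0, -0.12], 0.6], [[0, 0, 0], [0, 0, -0.12], 0.6], [[0, 0, 0], [0, 0, -0.12], 0.6], [[0, 0, 0], [0, 0, -0.12], 0.6], [[0, 0, 0], [0, 0, -0.12], 0.6], [[0, 0, 0], [0, 0, -0.104], 0.6], [[0, 0, 0], [0, 0, 0], 0.6], [[0, 0, 0], [0, 0, 0], 0.6], [[0, 0, 0], [0, 0, 0], 0.6], [[0, 0, 0], [0, 0, 0], 0.6]]}}

```text
t: 6.92
eef_pos: [484.4, -13.3, 210.9]
tcp_rot: [0.043, 0.999, 0.017, -0.0]
force: [-0.4, -0.9, -0.6]
finger_gap: 51.2
grip_force: 0.0
```

```bash
cat > st.py <<'E'
from h import *
from scipy.spatial.transform import Rotation as Ro
def go(target=None):
    s=manip.get_state();M=Ro.from_quat(s['tcp_rot']).as_matrix();print(s['t'],s['eef_pos'].round(1),s['q'].round(3),s['force'].round(1),s['finger_gap']);print(M.round(4))
    yd=-np.array([.0847,.9964,0]);z=np.array([0,0,-1.]);W=np.stack([np.cross(yd,z),yd,z],1)
    if M[1,1]>0:W[:,:2]*=-1
    print('turn',Ro.from_matrix(M.T@W).as_rotvec().round(4))
    if target is not None:print('shift by current axes, mm',(M.T@(np.array(target)-s['eef_pos'])).round(1),' by ideal',(W.T@(np.array(target)-s['eef_pos'])).round(1))
E
python3 -c "
from st import *
go([485.7,12.5,210])"
```

```text
6.9167 [484.4 -13.3 210.9] [-0.048  0.215 -0.314  1.043  0.033  0.038] [-0.4 -0.9 -0.6] 51.16089774370973
[[-9.963e-01  8.580e-02  9.000e-04]
 [ 8.580e-02  9.958e-01  3.310e-02]
 [ 2.000e-03  3.300e-02 -9.995e-01]]
turn [ 0.033  -0.0019 -0.0011]
shift by current axes, mm [ 0.9 25.8  1.8]  by ideal [ 0.9 25.8  0.9]
```

Emit:
{"method": "apply_moves", "body": {"deltas": [[[0, 0, 0], [0.033, -0.0019, -0.0011], 0.6], [[0, 0.013, 0], [0, 0, 0], 0.6], [[0.0009, 0.0128, 0], [0, 0, 0], 0.6], [[0, 0, 0.01], [0, 0, 0], 0.6], [[0, 0, 0.01], [0, 0, 0], 0.6], [[0, 0, 0], [0, 0, 0], 0.6], [[0, 0, 0], [0, 0, 0], 0.6], [[0, 0, 0], [0, 0, 0], 0.6], [[0, 0, 0], [0, 0, 0], 0.6], [[0, 0, 0], [0, 0, 0], 0.6]]}}

```text
t: 7.75
eef_pos: [486.0, 12.3, 191.5]
tcp_rot: [0.042, 0.999, 0.0, 0.001]
force: [0.3, 0.9, -0.3]
finger_gap: 51.0
grip_force: 0.0
```

```bash
python3 -c "
from st import *
go([485.7,12.5,118])"
```

```text
7.75 [486.   12.3 191.5] [ 0.025  0.23  -0.347  0.993  0.     0.109] [ 0.3  0.9 -0.3] 51.0163588214615
[[-9.965e-01  8.380e-02  1.100e-03]
 [ 8.380e-02  9.965e-01  0.000e+00]
 [-1.100e-03  1.000e-04 -1.000e+00]]
turn [0.0001 0.0011 0.0009]
shift by current axes, mm [ 0.4  0.1 73.5]  by ideal [ 0.4  0.1 73.5]
```

Everything is lined up. I'll lower the tool 73 mm and then close loosely to a gap of about 26 mm.

Emit:
{"method": "apply_moves", "body": {"deltas": [[[0, 0, 0.012], [0, 0, 0], 0.6], [[0, 0, 0.012], [0, 0, 0], 0.6], [[0, 0, 0.012], [0, 0, 0], 0.6], [[0, 0, 0.012], [0, 0, 0], 0.6], [[0, 0, 0.012], [0, 0, 0], 0.6], [[0, 0, 0.012], [0, 0, 0], 0.6], [[0, 0, 0], [0, 0, 0], 0.6], [[0, 0, 0], [0, 0, 0], 0.3], [[0, 0, 0], [0, 0, 0], 0.3], [[0, 0, 0], [0, 0, 0], 0.3]]}}

```text
t: 8.58
eef_pos: [486.5, 12.4, 119.9]
tcp_rot: [0.042, 0.999, 0.0, 0.001]
force: [0.8, -0.0, 1.1]
finger_gap: 25.9
grip_force: 0.0
```

```bash
python3 -c "
from st import *
go([485.7,12.5,118])
snap('wrist','w3')"
```

```text
8.5833 [486.5  12.4 119.9] [ 0.026  0.294 -0.466  0.809  0.     0.109] [ 0.8 -0.   1.1] 25.851276800830977
[[-9.965e-01  8.340e-02  1.800e-03]
 [ 8.340e-02  9.965e-01  1.000e-04]
 [-1.800e-03  2.000e-04 -1.000e+00]]
turn [0.0002 0.0018 0.0013]
shift by current axes, mm [ 0.8 -0.   1.9]  by ideal [ 0.8 -0.   1.9]
```

View pics/w3.png

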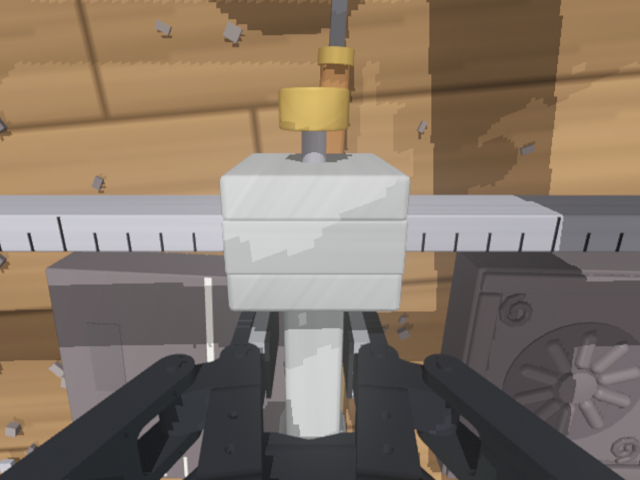

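The image shows both fingers standing either side of the arm at about (255,350) and (365,350), clear of the sleeve, with the line at (209,290). I'll grip lightly and slide about 61.6 mm.

Emit:
{"method": "apply_moves", "body": {"deltas": [[[0, 0, 0], [0, 0, 0], 0.15], [[0, 0, 0], [0, 0, 0], 0.15], [[0, 0, 0], [0, 0, 0], 0.15], [[0, -0.003, 0], [0, 0, 0], 0.15], [[0, -0.005, 0], [0, 0, 0], 0.15], [[0, -0.006, 0], [0, 0, 0], 0.15], [[0, -0.006, 0], [0, 0, 0], 0.15], [[0, -0.006, 0], [0, 0, 0], 0.15], [[0, -0.006, 0], [0, 0, 0], 0.15], [[0, -0.006, 0], [0, 0, 0], 0.15]], "squeeze": 20}}

```text
t: 9.47
eef_pos: [483.3, -24.4, 119.9]
tcp_rot: [0.041, 0.999, 0.001, 0.001]
force: [-0.1, 6.0, 6.4]
finger_gap: 19.7
grip_force: 21.8
```

Emit:
{"method": "apply_moves", "body": {"deltas": [[[0, -0.006, 0], [0, 0, 0], 0.15], [[0, -0.005, 0], [0, 0, 0], 0.15], [[0, -0.004, 0], [0, 0, 0], 0.15], [[0, -0.003, 0], [0, 0, 0], 0.15], [[0, -0.002, 0], [0, 0, 0], 0.15], [[0, -0.002, 0], [0, 0, 0], 0.15], [[0, -0.0016, 0], [0, 0, 0], 0.15], [[0, 0, 0], [0, 0, 0], 0.15], [[0, 0, 0], [0, 0, 0], 0.15], [[0, 0, 0], [0, 0, 0], 0.15]]}}

```text
t: 10.3
eef_pos: [481.3, -48.2, 119.9]
tcp_rot: [0.041, 0.999, 0.001, 0.001]
force: [-1.3, 3.6, 7.0]
finger_gap: 19.9
grip_force: 21.8
```

```bash
python3 -c "
from st import *
go()
snap('scene','s4');d=snap('wrist','w4')
a=cv2.resize(cv2.imread('pics/s4.png')[220:340,230:350],(500,500),interpolation=2);b=cv2.resize(cv2.imread('pics/w4.png')[140:440,160:460],(300,300));b=cv2.copyMakeBorder(b,0,200,0,0,0)
cv2.imwrite('pics/c4.png',np.hstack([a,b]))"
```

```text
10.3 [481.3 -48.2 119.9] [-0.101  0.29  -0.472  0.807  0.002 -0.018] [-1.3  3.6  7. ] 19.91884497004908
[[-0.9966  0.0829  0.0021]
 [ 0.0829  0.9966  0.0015]
 [-0.002   0.0017 -1.    ]]
turn [0.0017 0.002  0.0018]
```

View pics/c4.png

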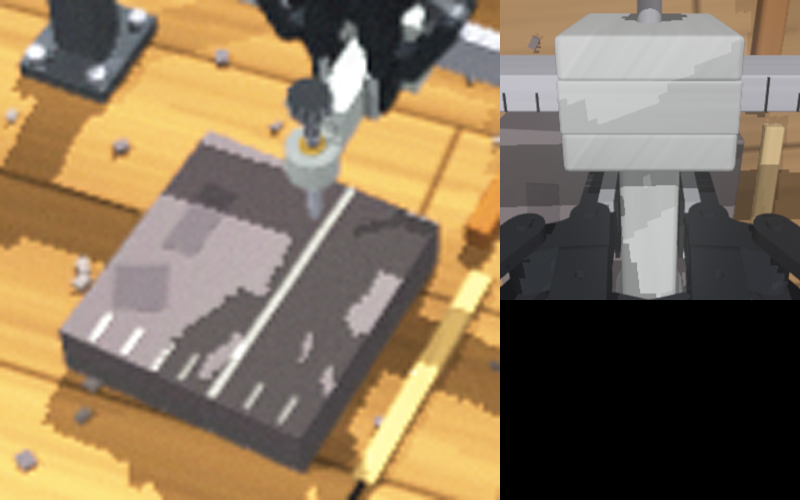

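The scene crop shows the raised tip at pixel (305.6,271.6), close to the line. I'll release, rise, and check from above.

Emit:
{"method": "apply_moves", "body": {"deltas": [[[0, 0, 0], [0, 0, 0], 0.5], [[0, 0, 0], [0, 0, 0], 0.5], [[0, 0, 0], [0, 0, 0], 0.5], [[0, 0, -0.012], [0, 0, 0], 0.5], [[0, 0, -0.02], [0, 0, 0], 0.5], [[0, 0, -0.02], [0, 0, 0], 0.5], [[0, 0, -0.02], [0, 0, 0], 0.3], [[0.01, 0, -0.02], [0, 0, 0], 0], [[0.01, 0, -0.02], [0, 0, 0], 0], [[0.01, 0, -0.01], [0, 0, 0], 0]]}}

```text
t: 11.23
eef_pos: [451.1, -46.7, 242.9]
tcp_rot: [0.042, 0.999, -0.0, 0.001]
force: [0.1, 0.7, 0.2]
finger_gap: -0.2
grip_force: 0.0
```

Emit:
{"method": "apply_moves", "body": {"deltas": [[[0, 0, -0.02], [0, 0, 0], 0], [[0, 0, -0.02], [0, 0, 0], 0], [[0, 0, -0.02], [0, 0, 0], 0], [[0, 0, 0], [0, 0, 0], 0], [[0, 0, 0], [0, 0, 0], 0], [[0, 0, 0], [0, 0, 0], 0], [[0, 0, 0], [0, 0, 0], 0], [[0, 0, 0], [0, 0, 0], 0], [[0, 0, 0], [0, 0, 0], 0], [[0, 0, 0], [0, 0, 0], 0]]}}

```text
t: 12.07
eef_pos: [450.3, -46.4, 300.3]
tcp_rot: [0.042, 0.999, 0.0, -0.001]
force: [0.2, 0.5, -0.4]
finger_gap: 0.1
grip_force: 0.0
```

```bash
python3 -c "
from st import *
go()
d=snap('wrist','w5');s=snap('scene','s5')
L=lambda x:(x,-48.2-.139*(x-498.4),36)
for n in 'ds': print([np.round(proj(dict(d=d,s=s)[n],p),1) for p in (L(500),L(535),L(610),(535.2,-53.3,57),(535.2,-53.3,159),(535.2,-53.3,119))])
print(atz(s,305.6,271.6,57))
a=cv2.imread('pics/w5.png');print(a.shape)
u,v=map(int,proj(d,(535,-53,100)));u=min(max(u,100),540);v=min(max(v,100),380)
print(u,v)
a=cv2.resize(a[v-100:v+100,u-100:u+100],(590,590),interpolation=2);cv2.imwrite('pics/c5.png',a)"
```

```text
12.0667 [450.3 -46.4 300.3] [-0.103  0.119 -0.195  1.257 -0.    -0.019] [ 0.2  0.5 -0.4] 0.07077938322041669
[[-9.965e-01  8.320e-02 -1.200e-03]
 [ 8.320e-02  9.965e-01  1.000e-04]
 [ 1.200e-03  0.000e+00 -1.000e+00]]
turn [ 0.     -0.0012  0.0015]
[array([310.3, 241.8]), array([308.4, 272.3]), array([304.8, 332.5]), array([308.4, 280.4]), array([308.5, 334.4]), array([308.5, 309.5])]
[array([312.6, 266.8]), array([305.3, 277.4]), array([288.9, 301.4]), array([305. , 271.9]), array([303.5, 242.5]), array([304.1, 254.4])]
[533.99705057 -52.29882791  57.        ]
(480, 640, 3)
308 299
```

View pics/c5.png

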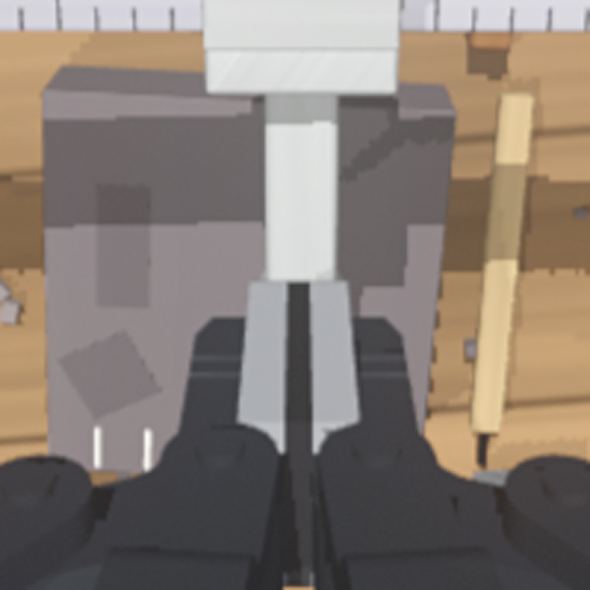

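The closed fingers hide the pin here. The scene view puts the tip within about 1 mm of the line, so I'll shift the tool sideways for one unobstructed check.

Emit:
{"method": "apply_moves", "body": {"deltas": [[[0, 0.02, 0], [0, 0, 0], 0], [[0, 0.02, 0], [0, 0, 0], 0], [[0, 0.02, 0], [0, 0, 0], 0], [[0, 0.02, 0], [0, 0, 0], 0], [[0, 0, 0], [0, 0, 0], 0], [[0, 0, 0], [0, 0, 0], 0], [[0, 0, 0], [0, 0, 0], 0], [[0, 0, 0], [0, 0, 0], 0], [[0, 0, 0], [0, 0, 0], 0], [[0, 0, 0], [0, 0, 0], 0]]}}

```text
t: 13.0
eef_pos: [457.2, 32.7, 301.0]
tcp_rot: [0.042, 0.999, -0.0, 0.0]
force: [0.0, -0.1, -0.8]
finger_gap: 0.1
grip_force: 0.0
```

```bash
python3 -c "
from st import *
go()
d=snap('wrist','w6')
L=lambda x:(x,-48.2-.139*(x-498.4),36)
print([np.round(proj(d,p),1) for p in (L(500),L(535),L(610),(535.2,-53.3,57),(535.2,-53.3,159),(535.2,-53.3,119))])
a=cv2.imread('pics/w6.png')
u,v=map(int,proj(d,(535,-53,100)));u=min(max(u,75),565);v=min(max(v,75),405)
print(u-75,v-75)
a=cv2.resize(a[v-75:v+75,u-75:u+75],(600,600),interpolation=2);cv2.imwrite('pics/c6.png',a)"
```

```text
13.0 [457.2  32.7 301. ] [ 0.071  0.128 -0.183  1.259 -0.     0.156] [ 0.  -0.1 -0.8] 0.05190090213669611
[[-9.964e-01  8.440e-02  1.000e-04]
 [ 8.440e-02  9.964e-01 -1.000e-04]
 [-1.000e-04 -1.000e-04 -1.000e+00]]
turn [-0.0001  0.0001  0.0003]
[array([236., 241.]), array([236.2, 271.4]), array([236.5, 331.6]), array([232.6, 279.6]), array([208.3, 333.3]), array([219.5, 308.6])]
149 223
```

View pics/c6.png

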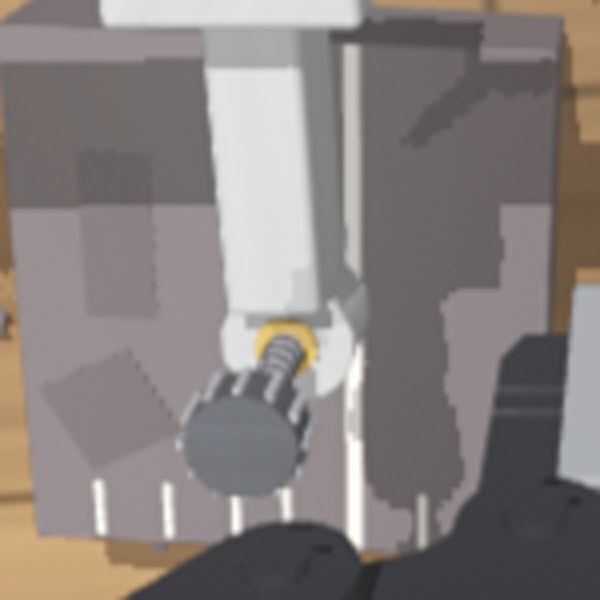

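The line sits at u≈237 and the knob's top at (210,334.5). Both match an on-line pin to within about 1 mm square to the line. Now I'll go above the knob with the fingers shut.

Emit:
{"method": "apply_moves", "body": {"deltas": [[[-0.0171, -0.0156, 0], [0, 0, 0], 0], [[-0.0171, -0.0156, 0], [0, 0, 0], 0], [[-0.0171, -0.0156, 0], [0, 0, 0], 0], [[-0.0171, -0.0156, 0], [0, 0, 0], 0], [[-0.0171, -0.0156, 0], [0, 0, 0], 0], [[0, 0, 0.025], [0, 0, 0], 0], [[0, 0, 0.025], [0, 0, 0], 0], [[0, 0, 0.025], [0, 0, 0], 0], [[0, 0, 0.025], [0, 0, 0], 0], [[0, 0, 0], [0, 0, 0], 0]]}}

```text
t: 13.88
eef_pos: [532.4, -51.7, 196.1]
tcp_rot: [0.042, 0.999, 0.0, -0.005]
force: [-1.0, 0.2, -0.4]
finger_gap: 0.1
grip_force: 0.0
```

Emit:
{"method": "apply_moves", "body": {"deltas": [[[0, 0, 0], [0, 0, 0], 0], [[0, 0, 0], [0, 0, 0], 0], [[0, 0, 0], [0, 0, 0], 0], [[0, 0, 0], [0, 0, 0], 0], [[0, 0, 0], [0, 0, 0], 0], [[0, 0, 0], [0, 0, 0], 0], [[0, 0, 0], [0, 0, 0], 0], [[0, 0, 0], [0, 0, 0], 0], [[0, 0, 0], [0, 0, 0], 0], [[0, 0, 0], [0, 0, 0], 0]]}}

```text
t: 14.72
eef_pos: [536.0, -51.5, 200.9]
tcp_rot: [0.042, 0.999, -0.0, -0.0]
force: [-0.1, 0.5, -0.6]
finger_gap: -0.0
grip_force: 0.0
```

```bash
python3 -c "
from st import *
go([535.7,-52.4,186])"
```

```text
14.7167 [536.  -51.5 200.9] [-0.096  0.31  -0.207  1.054 -0.    -0.013] [-0.1  0.5 -0.6] -0.0319015109299203
[[-0.9965  0.0832 -0.    ]
 [ 0.0832  0.9965 -0.    ]
 [ 0.     -0.     -1.    ]]
turn [-0.     -0.      0.0015]
shift by current axes, mm [ 0.2 -0.9 14.9]  by ideal [ 0.2 -0.9 14.9]
```

Emit:
{"method": "apply_moves", "body": {"deltas": [[[0, -0.0008, 0.008], [0, 0, 0], 0], [[0, 0, 0.006], [0, 0, 0], 0], [[0, 0, 0.002], [0, 0, 0], 0], [[0, 0, 0.002], [0, 0, 0], 0], [[0, 0, 0.002], [0, 0, 0], 0], [[0, 0, 0.002], [0, 0, 0], 0], [[0, 0, 0.002], [0, 0, 0], 0], [[0, 0, 0.002], [0, 0, 0], 0], [[0, 0, 0.002], [0, 0, 0], 0], [[0, 0, 0.002], [0, 0, 0], 0]]}}

```text
t: 15.55
eef_pos: [535.8, -52.3, 170.8]
tcp_rot: [0.042, 0.999, 0.0, -0.0]
force: [-1.4, 0.0, 2.7]
finger_gap: -0.2
grip_force: 1.1
```

Emit:
{"method": "apply_moves", "body": {"deltas": [[[0, 0, 0.001], [0, 0, 0], 0], [[0, 0, 0.001], [0, 0, 0], 0], [[0, 0, 0.001], [0, 0, 0], 0], [[0, 0, 0.001], [0, 0, 0], 0], [[0, 0, 0], [0, 0, 0], 0], [[0, 0, 0], [0, 0, 0], 0], [[0, 0, 0], [0, 0, 0], 0], [[0, 0, 0], [0, 0, 0], 0], [[0, 0, 0], [0, 0, 0], 0], [[0, 0, 0], [0, 0, 0], 0]]}}

```text
t: 16.38
eef_pos: [536.1, -52.3, 166.9]
tcp_rot: [0.042, 0.999, 0.0, 0.0]
force: [-0.6, 0.1, -0.0]
finger_gap: -0.1
grip_force: 0.0
```

The pin is moving down at about 3 N. I'll continue in small steps and watch the force.

Emit:
{"method": "apply_moves", "body": {"deltas": [[[0, 0, 0.001], [0, 0, 0], 0], [[0, 0, 0.001], [0, 0, 0], 0], [[0, 0, 0.001], [0, 0, 0], 0], [[0, 0, 0.001], [0, 0, 0], 0], [[0, 0, 0.001], [0, 0, 0], 0], [[0, 0, 0.001], [0, 0, 0], 0], [[0, 0, 0.0005], [0, 0, 0], 0], [[0, 0, 0.0005], [0, 0, 0], 0], [[0, 0, 0.0005], [0, 0, 0], 0], [[0, 0, 0.0005], [0, 0, 0], 0]]}}

```text
t: 17.22
eef_pos: [536.2, -52.4, 159.8]
tcp_rot: [0.042, 0.999, -0.0, 0.0]
force: [-2.7, 0.4, 9.5]
finger_gap: 0.4
grip_force: 5.1
```

Emit:
{"method": "apply_moves", "body": {"deltas": [[[0, 0, 0.0005], [0, 0, 0], 0], [[0, 0, 0.0005], [0, 0, 0], 0], [[0, 0, 0], [0, 0, 0], 0], [[0, 0, 0], [0, 0, 0], 0], [[0, 0, 0], [0, 0, 0], 0], [[0, 0, 0], [0, 0, 0], 0], [[0, 0, 0], [0, 0, 0], 0], [[0, 0, 0], [0, 0, 0], 0], [[0, 0, 0], [0, 0, 0], 0], [[0, 0, 0], [0, 0, 0], 0]]}}

```text
t: 18.05
eef_pos: [536.2, -52.3, 159.6]
tcp_rot: [0.042, 0.999, -0.0, 0.001]
force: [-2.1, -1.2, 13.1]
finger_gap: 0.1
grip_force: 6.0
```

The z reading has stopped at 159.6, so the knob top is at about 138 as expected. The force has risen to 13 N, so the tip is on the stone. Next I'll retreat straight up.

Emit:
{"method": "apply_moves", "body": {"deltas": [[[0, 0, -0.003], [0, 0, 0], 0], [[0, 0, -0.005], [0, 0, 0], 0], [[0, 0, -0.01], [0, 0, 0], 0], [[0, 0, -0.02], [0, 0, 0], 0], [[0, 0, -0.02], [0, 0, 0], 0], [[0, 0, -0.02], [0, 0, 0], 0], [[0, 0, -0.02], [0, 0, 0], 0], [[0, 0, -0.02], [0, 0, 0], 0], [[0, 0, -0.02], [0, 0, 0], 0], [[0, 0, 0], [0, 0, 0], 0]]}}

```text
t: 18.88
eef_pos: [537.8, -52.5, 300.4]
tcp_rot: [0.042, 0.999, -0.0, 0.004]
force: [2.2, -0.6, 0.3]
finger_gap: 0.2
grip_force: 0.0
```

Emit:
{"method": "apply_moves", "body": {"deltas": [[[0.02, 0.02, 0], [0, 0, 0], 0], [[0.02, 0.02, 0], [0, 0, 0], 0], [[0.02, 0.02, 0], [0, 0, 0], 0], [[0.02, 0.02, 0], [0, 0, 0], 0], [[0, 0, 0], [0, 0, 0], 0], [[0, 0, 0], [0, 0, 0], 0], [[0, 0, 0], [0, 0, 0], 0], [[0, 0, 0], [0, 0, 0], 0], [[0, 0, 0], [0, 0, 0], 0], [[0, 0, 0], [0, 0, 0], 0]]}}

```text
t: 19.72
eef_pos: [463.4, 33.5, 295.7]
tcp_rot: [0.042, 0.999, -0.0, -0.0]
force: [0.6, -0.4, -0.4]
finger_gap: -0.2
grip_force: 0.0
```

```bash
python3 -c "
from st import *
go()
snap('scene','s7');d=snap('wrist','w7')
u,v=map(int,proj(d,(535,-53,100)));u=min(max(u,75),565);v=min(max(v,75),405)
a=cv2.resize(cv2.imread('pics/s7.png')[220:320,250:350],(400,400),interpolation=2);b=cv2.resize(cv2.imread('pics/w7.png')[v-75:v+75,u-75:u+75],(400,400),interpolation=2)
cv2.imwrite('pics/c7.png',np.hstack([a,b]))"
```

```text
19.7167 [463.4  33.5 295.7] [ 0.072  0.141 -0.182  1.249 -0.     0.157] [ 0.6 -0.4 -0.4] -0.16941420978064992
[[-9.964e-01  8.440e-02 -2.000e-04]
 [ 8.440e-02  9.964e-01 -1.000e-04]
 [ 2.000e-04 -1.000e-04 -1.000e+00]]
turn [-0.0001 -0.0002  0.0003]
```

View pics/c7.png

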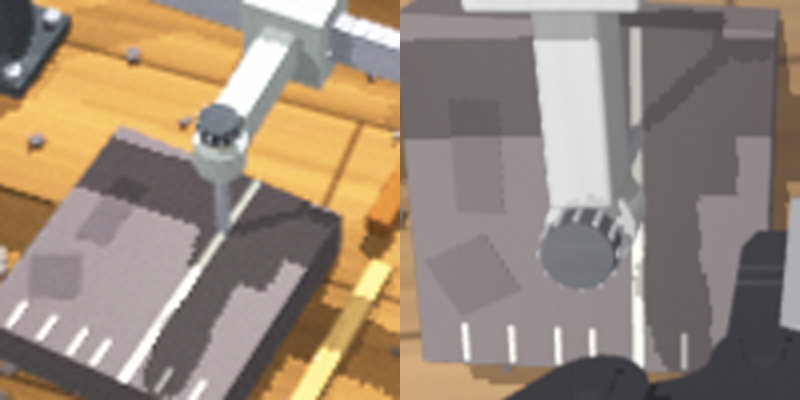

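The scene crop shows the tip resting on the line at crop (223,230). The knob is pressed down, and the arm is clear. I'm handing the job in.

```bash
python3 -c "
from plant import manip
print(manip.close_job())"
```

```text
the job is handed in; nothing more can be done
None
```

The head is stopped over the long chalk line with the pin pressed down to the stone, about 1 mm or less off the line by my measurements, and the arm is clear; I handed the job in at about 20 s, but the hand-in returned no verdict.

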